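# Close the open specimen jar

## Robot

A 7-joint arm with a two-finger parallel gripper is mounted at the origin on the work surface. World frame = base frame: x ahead of the robot, y to its left, z up, the work surface at z = 0. Lengths are in m, angles in rad, forces in N, time in s.
With the tool pointing down it reaches from about 0.425 to 0.925 m from the base axis. Payload 6.8 kg.
Tool frame: the origin (TCP) lies at the very end of the fingers, on their centre line; the grasp point (between the pads) lies 19 mm behind it (grip_point_offset is the distance from the TCP to the grasp point, in m); z points along the fingers, y is the line along which they close (so a half turn about z gives the same grasp; the last joint's range is limited). The gripper opens to 85 mm and grips with 20 to 120 N. Pads are 22 mm wide; open, the fingers measure 114 mm over their backs; the gripper's body (76 mm by 85 mm) begins 54 mm behind the grasp point. The pads swing forward as they close: fully open they stand 13 mm farther back than shut.
Start: joints at [1.151, 0.477, 0.022, 1.555, -0.011, 1.109, -0.083], TCP at [0.207, -0.642, 0.207] pointing down, gripper open.
Joint ranges: [-2.96, 2.96], [-0.34, 2.1], [-1.41, 1.46], [0.24, 2.44], [-1.37, 4.51], [0.17, 1.92], [-2.96, 2.96]. Speed limits (rad/s): [2.39, 2.39, 3.14, 3.14, 3.14, 3.14, 3.14].

## Interface

Orientations are given as a unit quaternion [w, x, y, z].
In Python, from station import * gives the robot as it stands.
- The arm moves only by the tool carry_out, never from a script. Its argument "rows" is text: rows parted by semicolons, each of 4 numbers parted by spaces: the shift along the world's x, y, z in mm, then the turn about the world's z in degrees. In form: dx dy dz yaw; .... A call has 1 to 10 rows; each row shifts and turns the commanded pose from where the row before left it; what a row does not reach is not made up. A row lasts 1/8 s, in which the tool goes at most 62.5 mm and 10.7 degrees, less where a joint would pass 70% of its speed; a pose out of reach is approached as far as the arm can. A call is refused whole if a number of a shift passes 62.5 or a number of a turn 10.7, either way. A call with a gripper value outside its range is refused whole. "claw" is the finger opening in mm, from 0 to 85.4, set as the call begins (left out, the last holds). The fingers move at their own pace and stop on an object; "force" is the grip in N (left out, the last holds). Time passes only in rows, so rows that do not move let the fingers close. It gives the time, the measured TCP pose, the force, the opening and the grip force at its end, in the units of the state.
- get_obs(): the state, without advancing time (a new reading comes with each control period).
- read_camera(name): name is "side" or "top" or "wrist"; returns a dict with "img" (480x640x3 uint8, blue, green, red), "fov_y" (degrees; the focal length in pixels is half the picture's height over the tangent of half this angle, whatever the lens; pixels are square), "cx", "cy" (the principal point, pixels), "distortion" ([k1, k2, p1, p2, k3] as OpenCV has them; the pictures are not rectified), "world_to_cam" (4x4, takes a point from world to camera coordinates). Camera axes: x right, y up, looking along -z (the intrinsics and any distortion apply to the point x, -y, -z); pixel columns grow to the right and rows downward; lengths in m; the calibration is good to about 2 mm. A picture is of the moment at which its call begins. There is no depth.
- hand_in(): hands the job in; it is judged then, once.
Trained networks look in the newest picture that a camera, given by its name, has taken for a name from the list of things; names that differ only in an ending like _2 or _b are one class to them, and where a whole thing is asked for, a point or a joint stands for the part that bears it (a point fixed in the world has none). Each returns a list of dicts, best first, with "confidence" (0 to 1); they miss things now and then, are a little off and sometimes report something else, mostly with a low value. They report only what shows in the picture. A call takes as long as a camera call.
- recognise(camera, thing): "centre" ([column, row] in pixels, amid what is visible of it).
- outline_of(camera, thing): "pixels" (480x640 bool, what is visible of it) and "centre" ([column, row] in pixels, amid what is visible of it).
- place_of(camera, thing): "centre" ([column, row] in pixels: a listed point, or the origin of a listed thing).
The state is a dict: "t": time; "q": joint angles; "joint_vel": joint speeds; "joint_torque": joint torques, N m; "eef_pos": TCP position; "tool_rot": TCP orientation; "contact_force": force on the tool from outside, world axes, zero at the start; "torque": the same for the moment, N m; "gripper_width": opening from 0.0 (shut) to 1.0 (fully open); "grasp_force": force on a finger pad.
Only numpy, scipy, OpenCV 4.12 (cv2) and the standard library are available. Lean on these libraries where they do the work, as an engineer would, in place of code of your own. Each camera call takes 0.05 s, during which the arm holds its last target. There are 200 camera calls.

## Task

One of the two specimen jars has been left open. Swing its hinged cap down onto the mouth first, and only then screw it fully tight, clockwise seen from above, until it stops with the grip bar in line with the hinge. Leave the other jar shut and tight, don't disturb the other things on the bench, and let go at the end.

Things in the scene. Friction and masses are not known exactly. Their poses are not given: they have to be found in the camera images.
- jar: The open amber glass jar, fixed upright in a steel stand 104 mm across, 10 mm high. Glass 76 mm wide, neck 56 mm, mouth 124 mm above the bench. It starts with its cap standing open. Origin: centre of the stand's underside; z up the jar's axis; +x points from the axis to the hinge. Hinge pin: level, along the jar's y, 46 mm along +x from the axis, 110 mm above the bench.
- jar_strap (a joint): Swing of the open jar's cap strap about the hinge pin, rad: 0 = down, cap level on the mouth; grows as the cap lifts and swings back over the hinge (1.57 upright, limit 2.0). Stiff: stays where left. The strap is a steel ring 77 mm across, 6 mm thick, carrying the cap; its centre is 46 mm from the pin.
- jar_cap (a joint): Turn of the open jar's screw cap in its strap ring, rad: 0 = fully tight, at its stop; positive = unscrewed, counter-clockwise seen from above, limit 2.1. Stiff (0.1 N m). At 0 the grip bar lies along the jar's x, in line with the hinge; at q it is turned q counter-clockwise from there. It turns in the ring even when swung open.
- jar_wing (a point): Point on the cap's axis in its grip bar, 10 mm below the bar's top (143 mm above the bench when shut). Black cap 66 mm in diameter, flat top 129 mm above the bench when shut; on it a grey grip bar 52 mm long, 14 wide, 24 high. x along the bar, z out of the cap's top. Swung open, the bar points back, away from the mouth.
- jar2: The other jar, exactly alike, already shut with its cap tight; to be left alone. Origin and axes as for the open jar.
- jar2_strap (a joint): Strap swing of the shut jar, rad, 0 = down (as it starts).
- jar2_cap (a joint): Cap turn of the shut jar, rad, 0 = tight (as it starts).
- dropper: Loose amber dropper bottle with a black rubber bulb, 36 mm in diameter, 106 mm high; origin at the centre of its underside.
- slide_box: Loose grey microscope-slide box, 90 x 180 x 34 mm (x, y, z); origin at the centre of its underside.
- dish: Loose covered glass culture dish, 94 mm in diameter, 24 mm high; origin at the centre of its underside.

How it is judged:
On the way, in this order (a step that is already met when the one before it is completed fails the run):
1. the cap is swung down onto the open jar's mouth (strap within 0.08 rad of shut) while still unscrewed (cap more than 0.9 rad from tight) (value of joint jar_strap below 0.08 rad and value of joint jar_cap above 0.9 rad), for 0.1 s.
2. the cap is screwed tight on the mouth (within 0.12 rad of its stop, strap within 0.08 rad of shut) (value of joint jar_strap below 0.08 rad and value of joint jar_cap below 0.12 rad), for 0.1 s.
At the end, for the whole second after the job is handed in: The strap of the jar that was open is down (within 0.08 rad) and its cap is tight (within 0.12 rad of its stop); the other jar's strap and cap are likewise still down and tight; the cap was screwed only after it was down on the mouth (all of step 2 and value of joint jar2_strap below 0.08 rad and value of joint jar2_cap below 0.12 rad); the robot touches nothing.
It fails at once if the other jar is opened or unscrewed (strap over 0.15 rad or cap over 0.25 rad) (value of joint jar2_strap above 0.15 rad or value of joint jar2_cap above 0.25 rad).
It fails at once if the dropper bottle is pushed more than 30 mm or tipped over (distance of dropper from where it was at the start of the episode above 0.03 m or angle between dropper's own z axis and vertical above 0.5 rad).
It fails at once if the slide box is pushed more than 30 mm or tipped over (distance of slide_box from where it was at the start of the episode above 0.03 m or angle between slide_box's own z axis and vertical above 0.5 rad).
It fails at once if the culture dish is pushed more than 30 mm or tipped over (distance of dish from where it was at the start of the episode above 0.03 m or angle between dish's own z axis and vertical above 0.5 rad).
It also fails if it takes over 64 s, if anything falls off the work surface, if the arm or the gripper's body presses on something with over 40 N, if the wrist force passes 120 N, or if a joint passes its speed limit or range.

## Working session

There is one attempt and no reset: what is moved stays moved. The work goes in short steps, Python scripts to look and compute and a tool call to move; the robot and the scene stay as the last step left them, time stands still between calls to the robot, and variables do not carry over. Pictures are saved under pics/ and viewed, at most 10 in all, crops included, and the job is handed in when it is done.

Besides the shell and the picture viewer there is one more tool, called by a JSON object that holds its "fn" and its "kwargs", one argument or row to a line. carry_out: Moves the arm, as the interface text tells. Its arguments: {"type":"object","properties":{"rows":{"type":"string"},"claw":{"type":"number"},"force":{"type":"number"}},"required":["rows"]}

```bash
mkdir -p pics
cat > h.py <<'E'
from station import *
import numpy as np, cv2
def K(c):
    f=240/np.tan(np.radians(c["fov_y"])/2); return np.array([[f,0,c["cx"]],[0,f,c["cy"]],[0,0,1.]])
def ray(c,px):
    u=cv2.undistortPoints(np.array([[px]],float),K(c),np.array(c["distortion"],float))[0,0]
    T=np.array(c["world_to_cam"]);R=T[:3,:3]
    return -R.T@T[:3,3], R.T@np.array([u[0],-u[1],-1.])
def atz(c,px,z):
    o,d=ray(c,px); return o+d*(z-o[2])/d[2]
def tri(rs):
    A=0;b=0
    for o,d in rs:
        d=d/np.linalg.norm(d);P=np.eye(3)-np.outer(d,d);A=A+P;b=b+P@o
    return np.linalg.solve(A,b)
def proj(c,p):
    T=np.array(c["world_to_cam"]);q=T[:3,:3]@np.array(p)+T[:3,3]
    return cv2.projectPoints(np.array([[q[0],-q[1],-q[2]]]),np.zeros(3),np.zeros(3),K(c),np.array(c["distortion"],float))[0][0,0]
E
python3 - <<'E'
from h import *
np.set_printoptions(precision=3,suppress=True)
cs={}
for n in("side","top"):
    cs[n]=c=read_camera(n);cv2.imwrite(f"pics/{n}0.png",c["img"]);print(n,ray(c,(320,240)))
for t in("jar","jar2","jar_wing","dropper","slide_box","dish"):
    for n in cs:
        for r in place_of(n,t)[:3]: print(t,n,r["confidence"],r["centre"],atz(cs[n],r["centre"],0.14 if t=="jar_wing" else 0))
print(get_obs())
E
```

```text
side (array([0.494, 0.587, 0.774]), array([ 0.138, -0.665, -0.734]))
top (array([ 0.301, -0.004,  1.566]), array([ 0.219, -0.013, -0.976]))
jar side 0.76 [357.3, 366.4] [0.506 0.195 0.   ]
jar side 0.74 [359.4, 231.1] [ 0.549 -0.162  0.   ]
jar top 0.95 [247.4, 293.0] [0.503 0.191 0.   ]
jar top 0.65 [370.2, 278.3] [ 0.531 -0.167  0.   ]
jar2 side 0.76 [357.3, 366.4] [0.506 0.195 0.   ]
jar2 side 0.74 [359.4, 231.1] [ 0.549 -0.162  0.   ]
jar2 top 0.95 [247.4, 293.0] [0.503 0.191 0.   ]
jar2 top 0.65 [370.2, 278.3] [ 0.531 -0.167  0.   ]
jar_wing side 0.57 [328.2, 297.4] [0.572 0.146 0.14 ]
jar_wing top 0.8 [251.2, 258.9] [0.576 0.162 0.14 ]
dropper side 0.81 [280.0, 276.9] [0.706 0.013 0.   ]
dropper top 0.61 [305.5, 221.9] [0.709 0.015 0.   ]
slide_box side 0.84 [344.2, 173.1] [ 0.621 -0.381  0.   ]
slide_box side 0.55 [326.8, 298.5] [0.592 0.052 0.   ]
slide_box top 0.88 [442.8, 248.1] [ 0.612 -0.386  0.   ]
dish top 0.7 [181.8, 241.3] [0.664 0.384 0.   ]
dish top 0.32 [366.3, 274.1] [ 0.544 -0.157  0.   ]
{'t': 0.7, 'q': array([ 1.151,  0.477,  0.022,  1.555, -0.011,  1.109, -0.083]), 'joint_vel': array([ 0.001,  0.   , -0.   ,  0.001, -0.   ,  0.   ,  0.002]), 'joint_torque': array([ -0.001, -59.616,   1.606, -28.15 ,   0.013,   0.002,   0.   ]), 'eef_pos': array([ 0.207, -0.642,  0.207]), 'tool_rot': array([0.   , 0.988, 0.155, 0.   ]), 'contact_force': array([0.515, 0.631, 0.303]), 'torque': array([0.014, 0.006, 0.012]), 'grasp_force': 0.0, 'gripper_width': 0.9990036997191976}
```

View pics/side0.png

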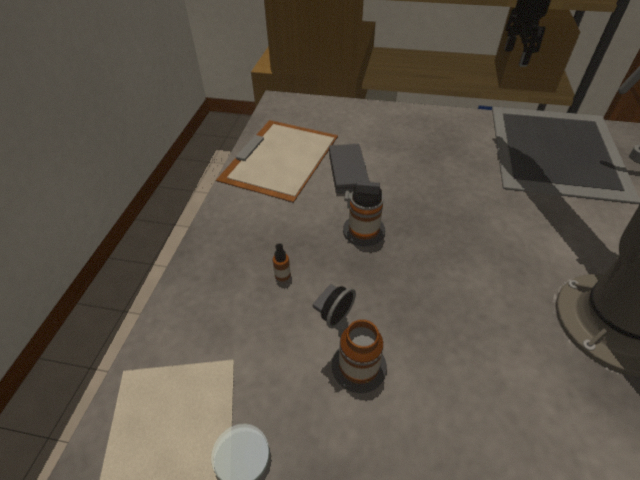

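View pics/top0.png

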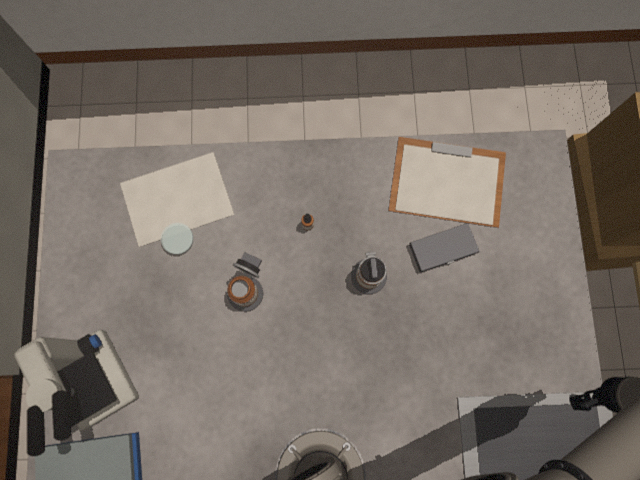

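Run:
```python
from h import *
np.set_printoptions(precision=3,suppress=True)
cs={n:read_camera(n) for n in("side","top")}
W=[];
for k in range(1):
    rs=[ray(cs[n],place_of(n,"jar_wing")[0]["centre"]) for n in cs]
    w=tri(rs);print("wing",w)
print("reproj",[proj(cs[n],w) for n in cs])
# crop views
a=cv2.resize(cs["side"]["img"][230:400,260:430],None,fx=3,fy=3,interpolation=cv2.INTER_CUBIC)[:510,:400]
a=cv2.resize(cs["side"]["img"][250:390,280:410],(390,420),interpolation=cv2.INTER_CUBIC)
b=cv2.resize(cs["top"]["img"][220:320,205:300],(399,420),interpolation=cv2.INTER_CUBIC)
cv2.imwrite("pics/crop0.png",np.hstack([a,b]))
```

```text
wing [0.571 0.156 0.159]
reproj [array([327.446, 295.741]), array([252.765, 259.124])]
```

View pics/crop0.png

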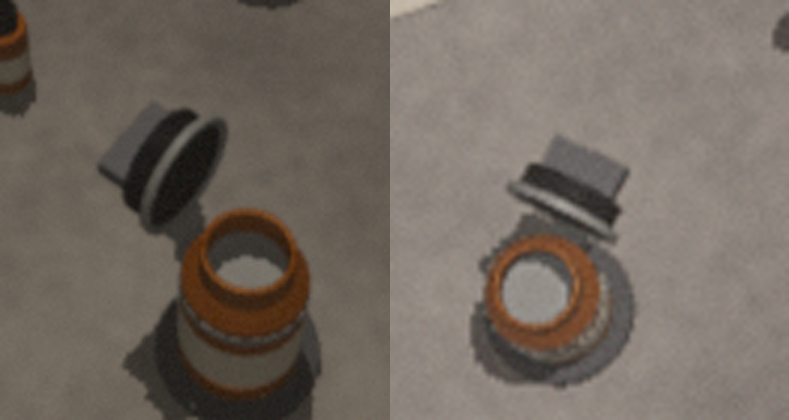

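The side view shows the open jar at about (357, 366), with the cap standing up near (328, 297) and its bar roughly parallel to the hinge pin. The shut jar is at (366, 215). In the top view they are at (242, 292) and (371, 272). The hinge yaw comes out at about -28° and the strap at about 1.5 rad. The wing sits 57.5 mm from the pin, against 56.6 mm expected.

The plan is to push the bar over with closed fingers, going in high past the shut jar.

{"fn": "carry_out", "kwargs": {
  "rows": "0 0 50 0; 0 0 50 0; 25 48 0 2.75; 25 48 0 2.75; 25 48 0 2.75; 25 48 0 2.75; 25 48 0 2.75; 25 48 0 2.75; 25 48 0 2.75; 25 48 0 2.75",
  "claw": 0,
  "force": 40
}}

```text
t: 2.15
eef_pos: [0.4077, -0.2569, 0.3074]
tool_rot: [0.0, 0.94, 0.342, 0.0]
contact_force: [0.2, 0.1, -0.1]
gripper_width: 0.002
grasp_force: 0.0
```

{"fn": "carry_out", "kwargs": {
  "rows": "25 49 0 2.75; 25 49 0 2.75; 25 49 0 2.75; 25 49 0 2.75; 25 49 0 2.75; 25 49 0 2.75; 25 49 0 2.75; 25 49 0 2.75; 6 0 0 0; 0 0 0 0"
}}

```text
t: 3.4
eef_pos: [0.6133, 0.1327, 0.3067]
tool_rot: [0.0, 0.858, 0.514, -0.0]
contact_force: [-0.2, -0.8, 0.2]
gripper_width: 0.001
grasp_force: 0.0
```

Run:
```python
from h import *
np.set_printoptions(precision=3,suppress=True)
o=get_obs();print(o)
w=read_camera("wrist");cv2.imwrite("pics/wrist1.png",w["img"])
c={"wrist":w,"top":read_camera("top"),"side":read_camera("side")}
for t in("jar","jar_wing"):
    for n in c:
        for r in place_of(n,t)[:2]: print(t,n,r["confidence"],r["centre"],atz(c[n],r["centre"],.159 if t=="jar_wing" else 0))
```

```text
{'t': 3.4, 'q': array([ 0.123,  0.387, -0.593,  1.518,  0.221,  1.305, -0.987]), 'joint_vel': array([ 0.024, -0.022,  0.012,  0.02 , -0.005,  0.001, -0.002]), 'joint_torque': array([ -1.833, -51.548,  -6.816, -29.981,  -0.077,  -0.083,  -0.004]), 'eef_pos': array([0.613, 0.133, 0.307]), 'tool_rot': array([ 0.   ,  0.858,  0.514, -0.   ]), 'contact_force': array([-0.22 , -0.763,  0.211]), 'torque': array([-0.013,  0.004, -0.066]), 'grasp_force': 0.0, 'gripper_width': 0.0005486486202971976}
jar wrist 0.89 [227.5, 194.6] [0.503 0.193 0.   ]
jar top 0.87 [368.3, 274.8] [ 0.542 -0.162  0.   ]
jar top 0.81 [246.2, 293.5] [0.501 0.195 0.   ]
jar side 0.91 [356.2, 366.9] [0.508 0.197 0.   ]
jar side 0.91 [360.2, 230.9] [ 0.547 -0.163  0.   ]
jar_wing wrist 0.65 [276.4, 214.7] [0.578 0.158 0.159]
jar_wing top 0.53 [253.4, 260.3] [0.568 0.154 0.159]
jar_wing side 0.87 [326.1, 297.1] [0.573 0.159 0.159]
```

View pics/wrist1.png

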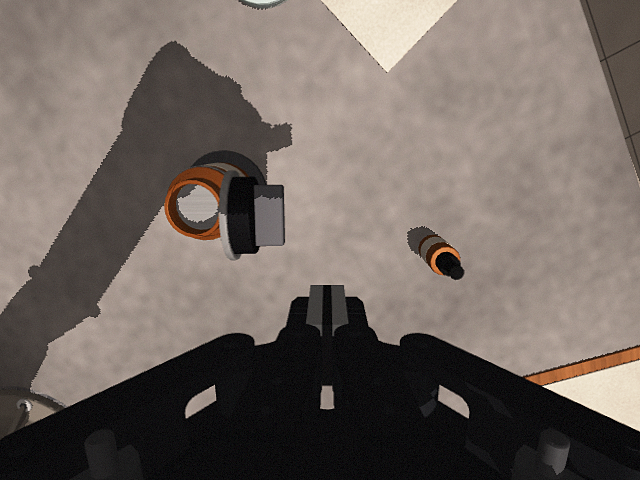

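The wrist view shows the bar at (270, 215), square with the tool axes, and the open mouth at (198, 203). Next I work out the pushing path.

Run:
```python
from h import *
np.set_printoptions(precision=4,suppress=True)
w=read_camera("wrist")
for p,z in(((284,185),.16),((284,246),.16),((284,216),.16),((198,203),.124)): print(p,atz(w,p,z))
J=np.array([.504,.194]);a=np.radians(-28.2);h=np.array([np.cos(a),np.sin(a)])
for t in(90,80,70,60,50,40,30,20,10,0):
    s=np.radians(t);r=.046-.046*np.cos(s)+.043*np.sin(s);z=.11+.046*np.sin(s)+.043*np.cos(s)
    print(t,round(r,4),J+h*(r+.0145),round(z,4))
```

```text
(284, 185) [0.5964 0.177  0.16  ]
(284, 246) [0.5701 0.1313 0.16  ]
(284, 216) [0.5833 0.1543 0.16  ]
(198, 203) [0.511  0.1993 0.124 ]
90 0.089 [0.5952 0.1451] 0.156
80 0.0804 [0.5876 0.1492] 0.1628
70 0.0707 [0.5791 0.1538] 0.1679
60 0.0602 [0.5699 0.1587] 0.1713
50 0.0494 [0.5603 0.1638] 0.1729
40 0.0384 [0.5506 0.169 ] 0.1725
30 0.0277 [0.5412 0.1741] 0.1702
20 0.0175 [0.5322 0.1789] 0.1661
10 0.0082 [0.524  0.1833] 0.1603
0 0.0 [0.5168 0.1871] 0.153
```

{"fn": "carry_out", "kwargs": {
  "rows": "0 5 -50 -0.5; 0 0 -50 0; 0 0 -50 0; 0 0 -3 0; -9 5 0 0; -9 5 0 0; 0 0 0 0"
}}

```text
t: 4.78
eef_pos: [0.595, 0.15, 0.1562]
tool_rot: [0.0, 0.86, 0.511, 0.001]
contact_force: [0.1, 0.2, -0.0]
gripper_width: 0.003
grasp_force: 0.0
```

{"fn": "carry_out", "kwargs": {
  "rows": "-7.5 4.2 6.8 0; -8.5 4.7 5.1 0; 0 0 0 0"
}}

```text
t: 5.15
eef_pos: [0.5787, 0.1584, 0.167]
tool_rot: [0.0, 0.86, 0.511, 0.001]
contact_force: [-0.7, 0.0, -0.4]
gripper_width: 0.002
grasp_force: 0.0
```

Run:
```python
from h import *
np.set_printoptions(precision=4,suppress=True)
w=read_camera("wrist");s=read_camera("side");print([ (n,r["centre"]) for n in("wrist","side") for r in place_of(n,"jar_wing")[:1]])
cv2.imwrite("pics/p2.png",np.hstack([cv2.resize(w["img"][130:370,120:440],(426,320)),cv2.resize(s["img"][220:400,260:430],(340,360))[:320]]))
```

```text
[('wrist', [321.9, 278.5]), ('side', [327.0, 296.0])]
```

View pics/p2.png

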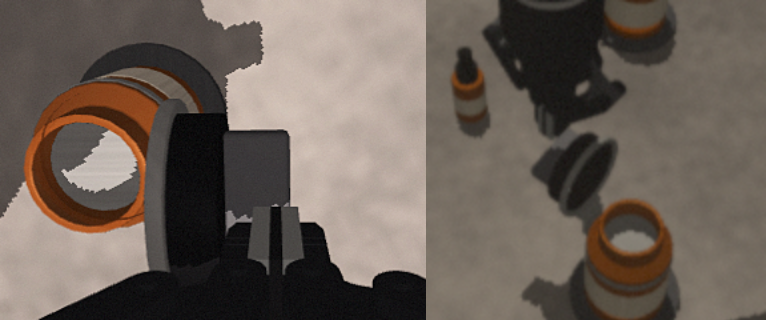

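Run:
```python
from h import *
np.set_printoptions(precision=4,suppress=True)
w=read_camera("wrist");o=get_obs();print(o["eef_pos"],ray(w,(320,240)))
print("tcp px",proj(w,o["eef_pos"]))
for p in((337.7,228),(337.5,291),(288,228)): print(p,atz(w,p,.163))
s=read_camera("side");t=read_camera("top")
for i in range(3):
  S=place_of("side","jar_wing");T=place_of("top","jar_wing");print(S[:1],T[:1])
  if S and T: print(tri([ray(s,S[0]["centre"]),ray(t,T[0]["centre"])]))
  s=read_camera("side");t=read_camera("top")
```

```text
[0.5792 0.1571 0.1658] (array([0.6107, 0.2144, 0.3321]), array([-0.137 , -0.2129, -0.9676]))
tcp px [326.4811 284.797 ]
(337.7, 228) [0.5967 0.1782 0.163 ]
(337.5, 291) [0.5818 0.1507 0.163 ]
(288, 228) [0.5765 0.1893 0.163 ]
[{'centre': [328.3, 295.4], 'confidence': 0.7}] []
[{'centre': [326.9, 295.2], 'confidence': 0.9}] []
[{'centre': [327.9, 299.4], 'confidence': 0.57}] [{'centre': [181.5, 237.3], 'confidence': 0.36}]
[0.5669 0.2967 0.3613]
```

The fingers are thinner than I assumed, so they rose over the bar without touching it. I'll back out, go lower and push again.

{"fn": "carry_out", "kwargs": {
  "rows": "10 -5.5 0 0; 11 -6 0 0; 0 0 -10 0; 0 0 -7 0; -9 5 0 0; -7 4 0 0; -4.4 2.4 0 0; 0 0 0 0"
}}

```text
t: 7.1
eef_pos: [0.5794, 0.1579, 0.1494]
tool_rot: [0.0, 0.86, 0.511, 0.0]
contact_force: [0.5, 0.1, 0.8]
gripper_width: 0.001
grasp_force: 0.0
```

{"fn": "carry_out", "kwargs": {
  "rows": "-7.5 4.2 4 0; 0 0 0 0"
}}

```text
t: 7.35
eef_pos: [0.572, 0.162, 0.1536]
tool_rot: [0.0, 0.86, 0.511, 0.0]
contact_force: [0.2, 0.2, -0.0]
gripper_width: -0.0
grasp_force: 0.0
```

Run:
```python
from h import *
np.set_printoptions(precision=4,suppress=True)
w=read_camera("wrist");s=read_camera("side");print([ (n,r["centre"]) for n in("wrist","side") for r in place_of(n,"jar_wing")[:1]],get_obs()["eef_pos"])
cv2.imwrite("pics/p3.png",np.hstack([cv2.resize(w["img"][130:370,120:440],(426,320)),cv2.resize(s["img"][220:400,260:430],(340,360))[:320]]))
```

```text
[('wrist', [331.9, 288.9]), ('side', [330.8, 298.4])] [0.5723 0.1615 0.153 ]
```

View pics/p3.png

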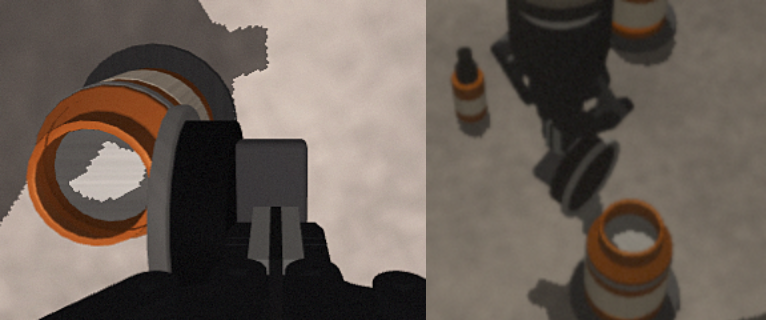

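Run:
```python
from h import *
np.set_printoptions(precision=4,suppress=True)
w=read_camera("wrist");tc=get_obs()["eef_pos"];o,_=ray(w,(0,0));off=o-tc
def rr(px,tcp,yaw):
    _,d=ray(w,px);c,s=np.cos(yaw),np.sin(yaw);R=np.array([[c,-s,0],[s,c,0],[0,0,1]])
    return tcp+R@off,R@d
T1=np.array([.6133,.1327,.3067]);T2=np.array([.5792,.1571,.1658])
y=np.radians(.5)
print("far outer",tri([rr((284,185),T1,y),rr((337.7,227.6),T2,0)]),tri([rr((284,185),T1,y),rr((350.3,234.3),tc,0)]))
print("far inner",tri([rr((255,185),T1,y),rr((288,228),T2,0)]))
cv2.imwrite("pics/w_now.png",w["img"])
# side silhouette of the bar, network
S=outline_of("side","jar_wing")
for x in S[:2]: print(x["confidence"],x["centre"],x["pixels"].sum())
```

```text
far outer [0.596  0.1766 0.1545] [0.5936 0.1758 0.1437]
far inner [0.5748 0.1882 0.1559]
0.64 [335.3, 302.0] 749
```

The bar's upper edge triangulates to about 0.150 to 0.154, so the cap leans back past upright. I'll push lower.

{"fn": "carry_out", "kwargs": {
  "rows": "10 -5.5 0 0; 11 -6 0 0; 13 -7 0 0; 0 0 -12 0; 0 0 -12 0; -9 5 0 0; -7 4 0 0; -4.4 2.4 0 0; 0 0 0 0"
}}

```text
t: 8.78
eef_pos: [0.5865, 0.1549, 0.1302]
tool_rot: [0.0, 0.86, 0.51, 0.001]
contact_force: [3.1, 0.1, 2.8]
gripper_width: 0.002
grasp_force: 1.9
```

{"fn": "carry_out", "kwargs": {
  "rows": "-7.5 4.2 1 0; 0 0 0 0"
}}

```text
t: 9.02
eef_pos: [0.579, 0.1592, 0.1311]
tool_rot: [0.0, 0.86, 0.51, 0.001]
contact_force: [3.8, -1.2, 4.7]
gripper_width: -0.001
grasp_force: 2.3
```

Run:
```python
from h import *
np.set_printoptions(precision=4,suppress=True)
w=read_camera("wrist");s=read_camera("side");print([ (n,r["centre"]) for n in("wrist","side") for r in place_of(n,"jar_wing")[:1]],get_obs()["eef_pos"])
cv2.imwrite("pics/p4.png",np.hstack([cv2.resize(w["img"][130:370,120:440],(426,320)),cv2.resize(s["img"][220:400,260:430],(340,360))[:320]]))
```

```text
[('wrist', [267.2, 321.4]), ('side', [335.2, 298.4])] [0.5791 0.159  0.1307]
```

View pics/p4.png

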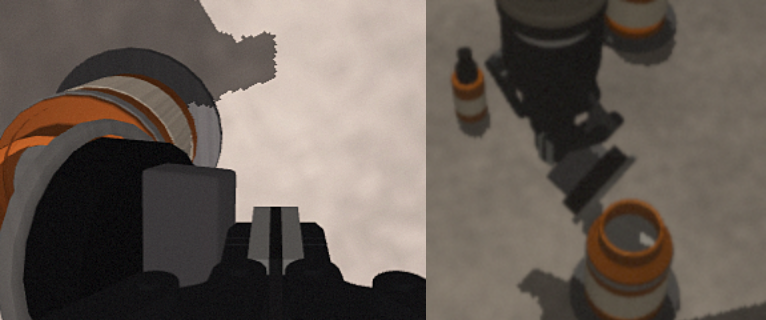

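The cap is swinging at about 5 N. Continue.

{"fn": "carry_out", "kwargs": {
  "rows": "-7.3 4 4 0; -7.3 4 5 0; -7.3 4 6 0; 0 0 0 0"
}}

```text
t: 9.72
eef_pos: [0.5551, 0.1715, 0.1452]
tool_rot: [-0.0, 0.86, 0.511, -0.0]
contact_force: [-0.2, -0.5, -0.6]
gripper_width: 0.001
grasp_force: 0.0
```

{"fn": "carry_out", "kwargs": {
  "rows": "4 -2 0 0; 0 0 25 0; 0 0 25 0; 0 0 0 0"
}}

```text
t: 10.22
eef_pos: [0.5618, 0.1689, 0.1965]
tool_rot: [0.0, 0.86, 0.51, 0.002]
contact_force: [-0.1, -0.3, -0.6]
gripper_width: 0.003
grasp_force: 0.0
```

Run:
```python
from h import *
np.set_printoptions(precision=4,suppress=True)
w=read_camera("wrist");s=read_camera("side");print([ (n,r["centre"]) for n in("wrist","side") for r in place_of(n,"jar_wing")[:1]],get_obs()["eef_pos"])
cv2.imwrite("pics/p5.png",np.hstack([cv2.resize(w["img"][130:370,120:440],(426,320)),cv2.resize(s["img"][220:400,260:430],(340,360))[:320]]))
```

```text
[('side', [345.9, 308.3])] [0.5598 0.1681 0.1938]
```

View pics/p5.png

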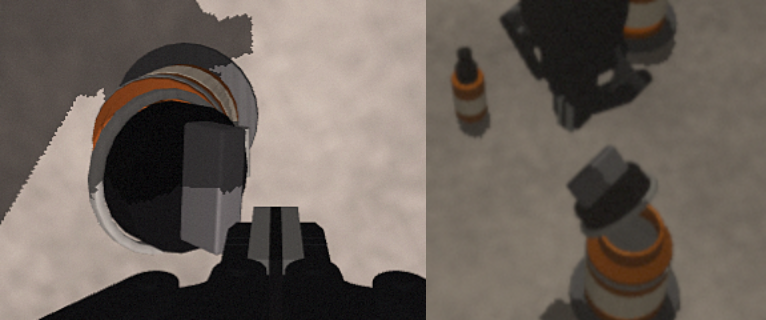

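The cap is now at about 35° and the bar is still along the pin. I move over it and press down along the arc.

{"fn": "carry_out", "kwargs": {
  "rows": "-12 6.6 0 0; -12.5 7 0 0; 0 0 -10 0; 0 0 -9 0; -9.2 5.1 -4 0; -8.6 4.7 -5 0; -7.7 4.3 -6 0; -3.4 1.9 -4 0; 0 0 0 0"
}}

```text
t: 11.55
eef_pos: [0.5067, 0.1984, 0.1569]
tool_rot: [0.0, 0.86, 0.511, -0.0]
contact_force: [0.3, -0.2, -0.1]
gripper_width: -0.003
grasp_force: 0.0
```

{"fn": "carry_out", "kwargs": {
  "rows": "0 0 -2 0; 0 0 -2 0; 0 0 0 0"
}}

```text
t: 11.92
eef_pos: [0.5063, 0.1996, 0.1542]
tool_rot: [-0.001, 0.86, 0.511, 0.0]
contact_force: [-8.2, 0.9, 10.9]
gripper_width: -0.002
grasp_force: 5.4
```

{"fn": "carry_out", "kwargs": {
  "rows": "0 0 -2 0; 0 0 -1 0; 0 0 0 0"
}}

```text
t: 12.3
eef_pos: [0.506, 0.2019, 0.1524]
tool_rot: [-0.002, 0.859, 0.511, 0.001]
contact_force: [-9.9, 4.5, 18.0]
gripper_width: 0.0
grasp_force: 8.8
```

Run:
```python
from h import *
w=read_camera("wrist");s=read_camera("side");print([ (n,r["centre"]) for n in("wrist","side") for r in place_of(n,"jar_wing")[:1]],get_obs()["eef_pos"],get_obs()["contact_force"])
cv2.imwrite("pics/p6.png",np.hstack([cv2.resize(w["img"][130:370,120:440],(426,320)),cv2.resize(s["img"][220:400,260:430],(340,360))[:320]]))
```

```text
[('wrist', [410.4, 307.6]), ('side', [347.8, 307.4])] [0.50599784 0.20193739 0.15237324] [-9.88505097  3.81928315 17.6807272 ]
```

View pics/p6.png

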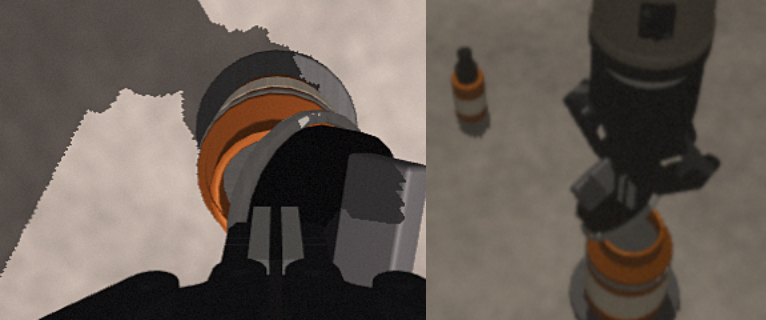

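The fingers have landed on the cap's flat on the far side of the bar. That is a usable lever, so I'll keep pressing there along its arc.

{"fn": "carry_out", "kwargs": {
  "rows": "-2.6 1.5 -4 0; -2.6 1.5 -4 0; 0 0 0 0"
}}

```text
t: 12.88
eef_pos: [0.5009, 0.2054, 0.1436]
tool_rot: [-0.002, 0.859, 0.512, 0.002]
contact_force: [-2.8, 3.9, 4.7]
gripper_width: -0.001
grasp_force: 2.9
```

{"fn": "carry_out", "kwargs": {
  "rows": "-2.6 1.5 -4 0; -2.6 1.5 -5 0; 0 0 0 0"
}}

```text
t: 13.25
eef_pos: [0.4963, 0.2037, 0.1323]
tool_rot: [0.0, 0.86, 0.51, -0.001]
contact_force: [-0.7, -0.1, 0.3]
gripper_width: 0.005
grasp_force: 0.0
```

{"fn": "carry_out", "kwargs": {
  "rows": "-1 0.5 -3 0; 0 0 -2 0; 0 0 -1 0; 0 0 0 0"
}}

```text
t: 13.75
eef_pos: [0.4956, 0.2046, 0.1269]
tool_rot: [0.0, 0.86, 0.51, -0.0]
contact_force: [-0.2, -0.4, -0.1]
gripper_width: -0.004
grasp_force: 0.0
```

Run:
```python
from h import *
w=read_camera("wrist");s=read_camera("side");print([ (n,r["centre"]) for n in("wrist","side") for r in place_of(n,"jar_wing")[:1]],get_obs()["eef_pos"],get_obs()["contact_force"])
cv2.imwrite("pics/p7.png",np.hstack([cv2.resize(w["img"][130:370,120:440],(426,320)),cv2.resize(s["img"][220:400,260:430],(340,360))[:320]]))
```

```text
[('wrist', [388.0, 316.5]), ('side', [356.6, 317.9])] [0.49563621 0.20463324 0.12699558] [ 0.49799238 -1.24096926 -0.42343554]
```

View pics/p7.png

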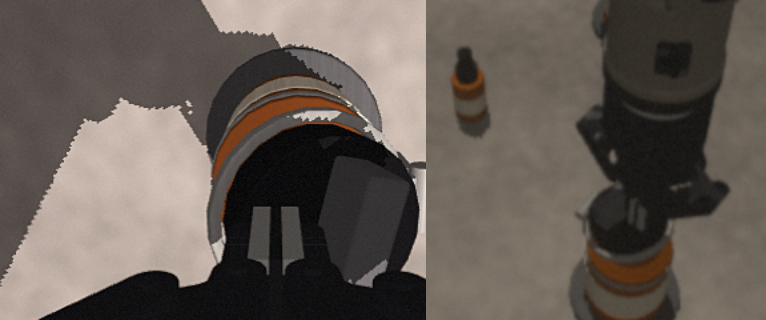

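{"fn": "carry_out", "kwargs": {
  "rows": "0 0 -2 0; 0 0 -1 0; 0 0 0 0"
}}

```text
t: 14.32
eef_pos: [0.4956, 0.2048, 0.1239]
tool_rot: [-0.0, 0.86, 0.51, 0.0]
contact_force: [-0.1, 0.5, 1.4]
gripper_width: -0.001
grasp_force: 0.1
```

Still almost no force. The real fingertips seem to sit several mm above the TCP, which would explain the earlier misses too. I keep pressing until there is force.

{"fn": "carry_out", "kwargs": {
  "rows": "0 0 -2 0; 0 0 -2 0; 0 0 0 0"
}}

```text
t: 14.7
eef_pos: [0.4948, 0.2054, 0.12]
tool_rot: [-0.0, 0.86, 0.511, -0.0]
contact_force: [-4.0, 1.4, 3.4]
gripper_width: -0.003
grasp_force: 2.3
```

{"fn": "carry_out", "kwargs": {
  "rows": "0 0 -2 0; 0 0 -1 0; 0 0 0 0"
}}

```text
t: 15.08
eef_pos: [0.4938, 0.2065, 0.1174]
tool_rot: [-0.001, 0.86, 0.511, -0.001]
contact_force: [-7.6, 4.2, 9.3]
gripper_width: 0.001
grasp_force: 5.1
```

Run:
```python
from h import *
np.set_printoptions(precision=4,suppress=True)
c={n:read_camera(n) for n in("side","top","wrist")}
for n in c:
  for i in range(1):
    print(n,[(r["centre"],round(r["confidence"],2)) for r in place_of(n,"jar_wing")[:2]])
print("expect shut wing px",[proj(c[n],[.504,.194,.143]) for n in c])
cv2.imwrite("pics/p8.png",np.hstack([cv2.resize(c["wrist"]["img"][200:350,200:440],(480,300),interpolation=2),cv2.resize(c["side"]["img"][290:390,305:410],(315,300),interpolation=2)]))
```

```text
side [([362.6, 318.8], 0.66)]
top []
wrist [([375.7, 325.5], 0.81)]
expect shut wing px [array([362.9674, 325.9815]), array([239.5443, 285.8331]), array([362.4264, 321.5664])]
```

View pics/p8.png

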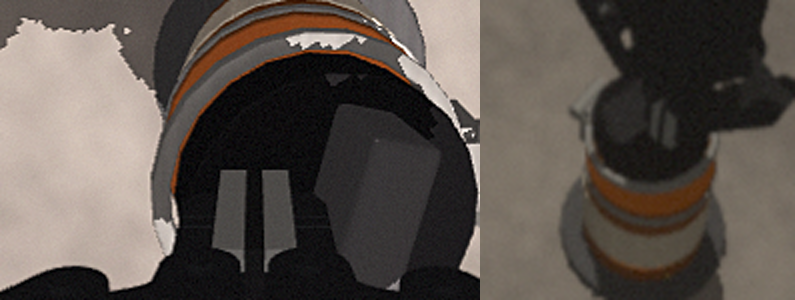

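```bash
cat > fit.py <<'E'
from h import *
np.set_printoptions(precision=4,suppress=True)
from scipy.optimize import least_squares
def wing(x,y,th,a=np.radians(-29)):
    r=.046-.046*np.cos(th)+.033*np.sin(th); return np.array([x+r*np.cos(a),y+r*np.sin(a),.11+.046*np.sin(th)+.033*np.cos(th)])
def run(cams=("side","wrist")):
    ob=[]
    for n in cams:
        c=read_camera(n)
        for t in("jar_wing",):
            P=[r for r in place_of(n,t) if r["confidence"]>.4]
            P=[r for r in P if np.linalg.norm(atz(c,r["centre"],.15)[:2]-[.51,.19])<.08]
            if P: ob.append((n,c,np.array(P[0]["centre"])));print(n,P[0]["centre"],P[0]["confidence"])
    f=lambda p:np.concatenate([(proj(c,wing(*p))-u) for _,c,u in ob]+[(p[:2]-[.505,.1945])/.0015])
    s=least_squares(f,[.505,.1945,.2]);print("J,theta",s.x,"cost",s.cost)
if __name__=="__main__": run();run()
E
python3 fit.py
```

```text
side [359.5, 322.6] 0.8
wrist [381.7, 326.2] 0.96
J,theta [0.5056 0.1949 0.1605] cost 0.27579924253180493
side [360.5, 320.6] 0.83
wrist [382.3, 322.6] 0.96
J,theta [0.5065 0.1956 0.1558] cost 4.40742758576278
```

Run:
```python
from h import *
np.set_printoptions(precision=4,suppress=True)
c=read_camera("side");p=get_obs()["eef_pos"];print(p,proj(c,p),proj(c,p+[0,0,.02]))
I=c["img"]
g=cv2.cvtColor(I,cv2.COLOR_BGR2GRAY)
print(g[310:350:1,356:376:2])
```

```text
[0.4938 0.2065 0.1174] [367.0802 341.3748] [367.9148 335.2395]
[[24 23 27 26 31 26 23 29 25 20]
 [25 25 21 24 24 26 26 20 22 25]
 [24 26 25 23 24 22 20 25 26 17]
 [28 28 27 24 27 25 29 26 24 25]
 [22 24 24 25 24 26 27 24 22 25]
 [31 28 22 26 16 24 28 21 30 17]
 [31 35 23 26 27 27 21 28 26 23]
 [33 38 26 21 24 25 26 22 21 25]
 [42 37 29 26 26 26 26 23 27 22]
 [43 34 26 24 27 27 25 27 20 22]
 [39 35 25 29 24 24 19 27 27 25]
 [40 38 32 19 28 24 27 24 22 27]
 [40 38 34 25 21 25 22 19 23 26]
 [44 43 34 28 37 37 29 22 27 29]
 [40 41 25 28 50 40 27 27 22 26]
 [44 42 30 42 56 30 27 24 25 21]
 [43 41 31 43 58 31 29 26 22 20]
 [43 41 26 41 55 32 41 24 25 23]
 [40 38 32 49 50 37 51 28 25 29]
 [37 40 29 53 50 38 56 38 22 24]
 [42 41 32 52 48 44 58 43 25 23]
 [42 40 38 55 42 42 59 38 19 23]
 [43 41 33 53 40 51 60 31 25 21]
 [45 34 32 54 40 51 57 38 23 23]
 [39 28 22 54 39 50 56 37 24 24]
 [33 23 26 46 32 53 58 36 28 25]
 [22 19 23 28 32 54 57 26 25 24]
 [23 29 21 25 28 51 56 31 24 26]
 [22 25 24 24 18 43 53 32 26 24]
 [26 21 23 26 19 30 40 26 25 20]
 [23 25 25 24 23 22 21 23 26 18]
 [19 25 23 22 23 24 18 22 19 19]
 [22 23 23 25 17 23 23 23 24 23]
 [21 21 25 25 24 26 15 25 18 24]
 [25 22 20 23 22 22 21 23 30 20]
 [27 24 24 24 19 24 26 24 22 25]
 [24 21 24 25 22 24 24 22 17 26]
 [22 23 20 25 22 27 24 25 29 48]
 [22 26 19 25 24 23 21 33 45 54]
 [26 28 26 21 25 28 34 44 55 56]]
```

The side view puts the fingertips about 12 mm above the TCP, which confirms it. Keep pressing.

{"fn": "carry_out", "kwargs": {
  "rows": "-1 0.6 -2 0; -1 0.6 -2 0; -1 0.6 -2 0; 0 0 0 0"
}}

```text
t: 16.32
eef_pos: [0.4905, 0.2091, 0.1113]
tool_rot: [-0.001, 0.859, 0.511, -0.0]
contact_force: [-8.2, 6.1, 8.2]
gripper_width: 0.001
grasp_force: 5.4
```

{"fn": "carry_out", "kwargs": {
  "rows": "0 0 -2 0; 0 0 -2 0; 0 0 0 0"
}}

```text
t: 16.7
eef_pos: [0.4889, 0.2105, 0.1075]
tool_rot: [-0.002, 0.859, 0.512, -0.001]
contact_force: [-13.8, 8.4, 11.9]
gripper_width: -0.001
grasp_force: 8.1
```

```bash
python3 fit.py
```

```text
side [368.4, 327.2] 0.86
wrist [377.6, 330.9] 0.6
J,theta [ 0.5051  0.1935 -0.0742] cost 13.811045591522198
side [365.6, 326.1] 0.97
wrist [380.5, 332.5] 0.82
J,theta [ 0.5051  0.1941 -0.0309] cost 4.594312643030813
```

{"fn": "carry_out", "kwargs": {
  "rows": "-2 1 0 0; 0 0 30 0; 0 0 40 0; 0 0 40 0; 0 0 0 0"
}}

```text
t: 17.73
eef_pos: [0.4929, 0.2081, 0.22]
tool_rot: [0.001, 0.86, 0.51, 0.003]
contact_force: [-0.1, 0.0, -0.2]
gripper_width: -0.003
grasp_force: 0.0
```

```bash
cat >> fit.py <<'E'
def bar(c,z=.153,box=None):
    pass
E
python3 - <<'E'
from fit import *
print(get_obs()["eef_pos"])
run();run();
c=read_camera("wrist")
for r in outline_of("wrist","jar_wing")[:2]: print("out",r["confidence"],r["centre"],r["pixels"].sum())
for r in place_of("wrist","jar")[:2]: print(r, atz(c,r["centre"],0))
# bar top face by brightness: near expected px
p=proj(c,[.505,.1945,.153]).astype(int);print(p)
cv2.imwrite("pics/w9.png",c["img"])
g=cv2.cvtColor(c["img"],cv2.COLOR_BGR2GRAY)[p[1]-60:p[1]+60:5,p[0]-60:p[0]+60:4];print(g.shape);np.set_printoptions(linewidth=200);print(g)
E
```

```text
[0.4929 0.2081 0.22  ]
side [365.8, 327.4] 0.77
wrist [355.7, 247.0] 0.84
J,theta [ 0.5063  0.1948 -0.0255] cost 10.049575194559626
side [366.9, 326.9] 0.72
wrist [355.6, 249.8] 0.91
J,theta [ 0.5048  0.1936 -0.0306] cost 9.143772019283787
out 0.8 [353.1, 241.2] 7007
{'centre': [341.9, 213.1], 'confidence': 0.94} [0.5011 0.1947 0.    ]
[356 254]
(24, 30)
[[ 37  35  37  36  91  63  58  80  88  75  69  64   5   1   0   0  16  51 189 189 189 243 101  94  79 172 173 173 173 168]
 [ 39  37  33  67  67  66  86  69  43   5   7  10  15  45  45  44  45  43   9  12 156 189 183  98  98 171 174 174 174 171]
 [ 38  40  36  83  80  80  58   1  10   9   8  12   9  13   7  42  48  44  44  47  46  80 187 187 104 167 171 182 173 174]
 [ 34  35  69  78  75  34   6  11  12  10   6   6   1   8  38  44  40  41  45  42  43  47   8 189 192 174 175 178 183 174]
 [ 37  36  80 116  32   5  12  12  48  40  42  43   8  16  41  61  92  74  32  32  42  39  43  42 186 173 150 172 179 174]
 [ 33  25 101  65   9  38  40  34  40  38  36  45   6  13  35  97 123 125 130 141  85  37  37  44   0 184  50  47  46  38]
 [ 48
[... 1509 characters left out ...]
194  25 127 124 122 122 116  32  30 164 161 162 163 164 164 161 162 165 164 157 152]
 [167 161 166 168  63  65  68   5   9  64  66  64  90  95 121 100 171 166 157 155 156 159 167 166 166 163 162 158 158 153]
 [163 162 164 179  69  66  68   3  10  64  67  67  82 168 164 167 168 163 165 161 158 163 157 166 163 162 166 161 156 152]
 [  3  12  10  31  64  63  65  10   5  68  65  69  73  10  13  15 154 159 166 159 161 156 155 160 163 165 169 163 159 156]
 [ 17  13  14  63  65  64  65   9   5  65  63  68  65   9  10   9  12 162 162 162 158 165 163 164 167 166 160 169 158 158]
 [ 11  21  19  72  66  66  63   6  12  63  63  63  67  11  11  15  14  69 164 157 156 158 161 160 159 157 158 153 155 161]]
```

The cap now looks shut, with the bright bar top clearly segmentable. I measure it.

```bash
cat > bar.py <<'E'
from h import *
np.set_printoptions(precision=4,suppress=True)
c=read_camera("wrist")
g=cv2.medianBlur(cv2.cvtColor(c["img"],cv2.COLOR_BGR2GRAY),3);p=proj(c,[.505,.1945,.153])
m=((g>108)&(g<150)).astype(np.uint8)
yy,xx=np.mgrid[:480,:640];m[(xx-p[0])**2+(yy-p[1])**2>55**2]=0
m=cv2.morphologyEx(m,cv2.MORPH_OPEN,np.ones((3,3)))
n,l,s,ce=cv2.connectedComponentsWithStats(m);k=1+np.argmax(s[1:,4])
pts=np.argwhere(l==k)[:,::-1].astype(float)
for z in(.150,.153,.156,.16):
    P=np.array([atz(c,q,z)[:2] for q in pts])*1000
    (cx,cy),(a,b),an=cv2.minAreaRect(P.astype(np.float32))
    bx=cv2.boxPoints(((cx,cy),(a,b),an));e=[bx[1]-bx[0],bx[2]-bx[1]];e=max(e,key=np.linalg.norm)
    print(z,len(pts),"centre",cx,cy,"size",a,b,"bar angle",np.degrees(np.arctan2(e[1],e[0]))%180)
E
python3 bar.py
python3 - <<'E'
from h import *
c=read_camera("side");r=outline_of("side","jar_wing")[0];print(r["centre"],r["confidence"])
E
```

```text
0.15 1324 centre 504.7214050292969 193.87423706054688 size 51.39720916748047 11.796243667602539 bar angle 47.48992
0.153 1324 centre 504.9432678222656 194.78761291503906 size 50.7352180480957 11.644298553466797 bar angle 47.489864
0.156 1324 centre 505.1651611328125 195.70103454589844 size 50.073184967041016 11.492363929748535 bar angle 47.489933
0.16 1324 centre 505.46099853515625 196.9188690185547 size 49.190521240234375 11.289766311645508 bar angle 47.48991
[363.1, 332.2] 0.89
```

The bar centre is (0.505, 0.195) and its size matches at z = 0.153. It lies at 47.5°, so the cap is about 1.33 rad from tight. Next I align, part-open the fingers and descend around the bar.

{"fn": "carry_out", "kwargs": {
  "rows": "6 -6.5 0 -7; 6 -6.7 0 -6.8; 0 0 -30 0; 0 0 -30 0; 0 0 -15 0; 0 0 -10 0; 0 0 0 0",
  "claw": 34
}}

```text
t: 19.3
eef_pos: [0.5026, 0.1944, 0.1319]
tool_rot: [-0.0, 0.915, 0.403, -0.0]
contact_force: [0.3, 0.1, -0.0]
gripper_width: 0.393
grasp_force: 0.0
```

Run:
```python
from h import *
np.set_printoptions(precision=4,suppress=True)
o=get_obs();print(o["q"],o["eef_pos"],o["contact_force"])
```

```text
[-0.0246  0.4011 -0.5698  1.9237  0.2734  0.8938 -1.472 ] [0.5026 0.1944 0.1319] [ 0.3231  0.1486 -0.0223]
```

Screwing from here would take q7 to about -2.8, close to its limit of -2.96. I'll flip the tool half a turn first, which gives the same grasp with margin.

{"fn": "carry_out", "kwargs": {
  "rows": "0 0 40 0; 0 0 20 10; 0 0 0 10; 0 0 0 10; 0 0 0 10; 0 0 0 10; 0 0 0 10; 0 0 0 10; 0 0 0 10; 0 0 0 10"
}}

```text
t: 20.55
eef_pos: [0.5032, 0.1945, 0.1932]
tool_rot: [0.001, 0.359, 0.933, 0.0]
contact_force: [0.1, -0.4, 0.5]
gripper_width: 0.395
grasp_force: 0.0
```

{"fn": "carry_out", "kwargs": {
  "rows": "0 0 0 10; 0 0 0 10; 0 0 0 10; 0 0 0 10; 0 0 0 10; 0 0 0 10; 0 0 0 10; 0 0 0 10; 0 0 0 10; 0 0 0 0"
}}

```text
t: 21.8
eef_pos: [0.5031, 0.1944, 0.1926]
tool_rot: [0.0, -0.402, 0.916, 0.0]
contact_force: [0.1, -0.8, 0.3]
gripper_width: 0.398
grasp_force: 0.0
```

```bash
python3 - <<'E'
from h import *
np.set_printoptions(precision=4,suppress=True)
o=get_obs();print(o["q"],o["eef_pos"],o["tool_rot"])
E
python3 bar.py
```

```text
[ 0.4543  0.5818 -1.2698  1.8406  0.6034  1.1804  1.382 ] [0.5031 0.1944 0.1926] [ 0.0004 -0.4022  0.9155  0.0002]
0.15 636 centre 495.940673828125 185.32565307617188 size 19.61627197265625 10.943610191345215 bar angle 47.00574
0.153 636 centre 495.411865234375 184.7655487060547 size 19.334556579589844 10.786431312561035 bar angle 47.005802
0.156 636 centre 494.88299560546875 184.20541381835938 size 19.052833557128906 10.629277229309082 bar angle 47.00573
0.16 636 centre 494.1778259277344 183.4585723876953 size 18.677223205566406 10.419727325439453 bar angle 47.00581
```

{"fn": "carry_out", "kwargs": {
  "rows": "2 0 -30 0; 0 0 -25 0; 0 0 -10 0; 0 0 -4 0; 0 0 -3 0; 0 0 0 0"
}}

```text
t: 22.6
eef_pos: [0.5049, 0.1945, 0.1205]
tool_rot: [0.0, -0.403, 0.915, -0.0]
contact_force: [-0.6, 0.9, -0.4]
gripper_width: 0.396
grasp_force: 0.0
```

{"fn": "carry_out", "kwargs": {
  "rows": "0 0 -2 0; 0 0 -2 0; 0 0 -2 0; 0 0 0 0"
}}

```text
t: 23.1
eef_pos: [0.5045, 0.1943, 0.1138]
tool_rot: [-0.0, -0.403, 0.915, 0.0]
contact_force: [0.4, -0.1, 0.8]
gripper_width: 0.401
grasp_force: 0.0
```

{"fn": "carry_out", "kwargs": {
  "rows": "0 0 2 0; 0 0 0 0; 0 0 0 0; 0 0 0 0; 0 0 0 0",
  "claw": 0,
  "force": 50
}}

```text
t: 23.72
eef_pos: [0.5039, 0.1948, 0.1161]
tool_rot: [-0.0, -0.404, 0.915, 0.0]
contact_force: [-5.7, 2.0, 2.3]
gripper_width: 0.147
grasp_force: 51.5
```

{"fn": "carry_out", "kwargs": {
  "rows": "0 0 -2 0; 0 0 -2 0; 0 0 0 0; 0 0 0 0"
}}

```text
t: 24.22
eef_pos: [0.5032, 0.1956, 0.114]
tool_rot: [-0.0, -0.404, 0.915, -0.0]
contact_force: [-12.8, -2.2, 20.8]
gripper_width: 0.15
grasp_force: 53.5
```

The bar is gripped (about 13 mm) and pressed down with 20 N, so the strap is seated. Now the clockwise turn.

{"fn": "carry_out", "kwargs": {
  "rows": "0.5 0 0 -4; 0.5 0 0 -8; 0 0 0 -8; 0 0 0 -8; 0 0 0 -8; 0 0 0 -8; 0 0 0 -8; 0 0 0 -8; 0 0 0 0"
}}

```text
t: 25.35
eef_pos: [0.5026, 0.1966, 0.114]
tool_rot: [-0.001, 0.107, 0.994, -0.0]
contact_force: [-16.4, 1.7, 23.8]
gripper_width: 0.148
grasp_force: 53.8
```

Run:
```python
from h import *
np.set_printoptions(precision=4,suppress=True)
o=get_obs();r=o["tool_rot"];print(o["q"],o["eef_pos"],o["contact_force"],o["torque"],"bar angle",(2*np.degrees(np.arctan2(r[2],r[1])))%180)
```

```text
[ 0.2417  0.5449 -0.9466  1.9177  0.5383  0.9594  0.3951] [0.5026 0.1966 0.114 ] [-16.3814   1.7196  23.7967] [-0.1175  3.5625 -0.0883] bar angle 167.66763185291873
```

{"fn": "carry_out", "kwargs": {
  "rows": "0 0 0 -5; 0 0 0 -5; 0 0 0 -3; 0 0 0 0"
}}

```text
t: 25.85
eef_pos: [0.5026, 0.1968, 0.114]
tool_rot: [-0.001, 0.219, 0.976, -0.0]
contact_force: [-16.0, 3.0, 22.1]
gripper_width: 0.151
grasp_force: 53.8
```

{"fn": "carry_out", "kwargs": {
  "rows": "0 0 0 -3; 0 0 0 -3; 0 0 0 0"
}}

```text
t: 26.22
eef_pos: [0.5027, 0.1974, 0.1138]
tool_rot: [-0.001, 0.268, 0.963, 0.0]
contact_force: [-15.6, 2.7, 20.3]
gripper_width: 0.148
grasp_force: 57.6
```

```bash
cat > st.py <<'E'
from h import *
np.set_printoptions(precision=4,suppress=True)
o=get_obs();r=o["tool_rot"];print(o["q"],o["eef_pos"],o["contact_force"],o["torque"],"bar angle",(2*np.degrees(np.arctan2(r[2],r[1])))%180-180)
E
python3 st.py
```

```text
[ 0.1908  0.5154 -0.8723  1.9205  0.4871  0.9331  0.1099] [0.5027 0.1974 0.1138] [-15.6305   2.6859  20.347 ] [0.5302 3.4183 1.0384] bar angle -31.08756726681517
```

The moment about z jumped to 1.04 N m at a bar angle of -31°, so the stop is reached. Release and lift.

{"fn": "carry_out", "kwargs": {
  "rows": "0 0 0 0; 0 0 0 0; 0 0 0 0; 0 0 0 0",
  "claw": 36
}}

```text
t: 26.72
eef_pos: [0.5059, 0.1939, 0.1118]
tool_rot: [0.0, 0.271, 0.963, -0.0]
contact_force: [0.2, -0.1, -0.3]
gripper_width: 0.422
grasp_force: 0.0
```

{"fn": "carry_out", "kwargs": {
  "rows": "0 0 5 0; 0 0 10 0; 0 0 20 0; 0 0 40 0; 0 0 40 0; 0 0 0 0"
}}

```text
t: 27.48
eef_pos: [0.5075, 0.196, 0.2316]
tool_rot: [0.003, 0.271, 0.963, 0.002]
contact_force: [-0.2, 0.1, -0.5]
gripper_width: 0.422
grasp_force: 0.0
```

```bash
python3 st.py; python3 bar.py
python3 - <<'E'
from fit import *
run()
for n in("side","top"):
    c=read_camera(n)
    for r in place_of(n,"jar_wing")[:3]: print(n,r["centre"],r["confidence"],proj(c,[.505,.1948,.143]))
    print([r["confidence"] for r in recognise(n,"jar_wing")])
E
```

```text
[ 0.2809  0.3796 -0.9574  1.8002  0.3438  1.1319  0.2322] [0.5075 0.196  0.2316] [-0.174   0.0989 -0.5129] [ 0.011   0.0158 -0.0211] bar angle -31.429887809493493
0.15 579 centre 507.66058349609375 193.0741729736328 size 10.150711059570312 41.186763763427734 bar angle 148.46028
0.153 579 centre 506.97308349609375 193.51739501953125 size 10.027709007263184 40.68779373168945 bar angle 148.4599
0.156 579 centre 506.28558349609375 193.96080017089844 size 9.904744148254395 40.18866729736328 bar angle 148.46114
0.16 579 centre 505.3688659667969 194.5518341064453 size 9.74077033996582 39.523277282714844 bar angle 148.4616
side [365.5, 325.1] 0.97
wrist [330.1, 237.7] 0.6
J,theta [0.5039 0.1963 0.0207] cost 7.66851567380187
side [362.5, 327.4] 0.97 [362.311 326.293]
[0.83]
[]
```

The bar stayed at the stop (-31.5°, in line with the hinge). The strap fits at about 0.02 rad and the arm is clear, so I hand in.

```bash
python3 -c "
from station import *
print(hand_in())"
```

```text
the job is handed in; nothing more can be done
None
```

I swung the open jar's cap down, screwed it clockwise to its stop (strap fit about 0.02 rad), let go, and handed in at about 28 s; no verdict came back, I made no final check of the other jar or loose items (the arm passed well clear), and I viewed 11 pictures, one over the limit of 10.

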